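# Hang the slicing disc on its slanted storage peg

## Task

Put the food processor's slicing disc away: take it by its hub, bring it over the free end of the storage stand's slanted peg and slide it down along the peg, over the two sprung catch wings, until it lies on the rubber pad and both wings have snapped out above the hub; then let go. How far down the pad sits varies, so feel for it: press gently, never with more than about 20 N. Leave everything else standing where it is.

Things in the scene. Friction and masses are not known exactly. Their poses are not given: they have to be found in the camera images.
- disc: loose slicing disc on the hob (5 mm above the worktop), about 0.16 kg: steel plate 100 mm across, 4 mm thick, with a round black hub 32 mm across standing up from its middle; hub top 38 mm above the plate's underside. A round 15.6 mm hole goes right through along the axis. Origin: centre of the hole at the underside; z along the axis from plate to hub. Any turn about z will do.
- stand: storage stand, fixed to the worktop: round grey foot 116 mm across, bent steel column, slanted peg leaning to the stand's -x by 35 degrees from vertical. Low on the peg a black collar 38 mm across with a 30 mm rubber pad, on which the plate comes to lie; the pad's face is 0 to 16 mm above the peg's origin along the peg (how far is not told) and gives 1.5 mm (2 to 11 N), then is hard.
- peg: the slanted round steel peg, fixed, 12 mm thick. Origin: on its axis at its lower end, 140 mm above the worktop; z along the axis towards the free end, x square to it on the upper side, y level. The disc goes on plate side first, its z along the peg's z.
- peg_tip (a point): free end of the peg, on its axis 78 mm from the peg's origin; the last 6 mm taper to 3 mm
- catch_left (a joint): left one of two opposed sprung steel catch wings, each standing 6 mm out of the peg, on its +y and -y sides: 0 = out, up to 0.0075 m pushed in. From the rubber pad's face along the peg: square face at 39.4 mm, ramp down to 57 mm. The hub sliding over holds each in by 2 mm or more and needs a push of 2 to 7 N; just as the plate reaches the pad (within 1 mm) both snap out over the hub's top, to about 0.
- catch_right (a joint): the right (-y) catch wing, the same mirrored: 0 = out, grows to 0.0075 m as it is pushed in
- salt: salt shaker, 44 mm across, 90 mm high, bystander on the hob; origin under its centre
- spice_a: spice jar, 45 mm across, 106 mm high, bystander on the hob; origin under its centre
- spice_b: another spice jar, 45 mm across, 106 mm high, bystander on the hob; origin under its centre
- timer: round wind-up kitchen timer, 61 mm across, 52 mm high, bystander; origin under its centre
- cork: wine cork standing on end, 24 mm across, 40 mm high, bystander; origin under its centre
- tealight: tea light, 38 mm across, 15 mm high, bystander; origin under its centre

How it is judged:
On the way, in this order (a step that is already met when the one before it is completed fails the run):
1. the disc is picked up by the gripper (height (world z) of disc above 0.03 m and contact force between the fingers and disc above 1 N), for 0.2 s.
2. the disc is on the peg, sliding over the two catch wings and pushing them in (value of joint each of catch_left, catch_right above 0.001 m and z of disc in the frame of peg between 0.02 and 0.07 m and angle between the z axis of disc and the z axis of peg, either way round below 0.2 rad), for 0.1 s.
At the end, for the whole second after the job is handed in: The disc hangs on the peg, its hole round the peg (within 4 mm of the axis, tilted less than 0.2 rad), its underside between -3 and 18.5 mm from the peg's origin along the peg, both catch wings back out (below 1 mm) above the hub, at rest and released (z of disc in the frame of peg between -0.003 and 0.0185 m and x of disc in the frame of peg between -0.004 and 0.004 m and y of disc in the frame of peg between -0.004 and 0.004 m and angle between the z axis of disc and the z axis of peg, either way round below 0.2 rad and value of joint each of catch_left, catch_right below 0.001 m and linear speed of disc below 0.02 m/s); the robot touches nothing.
It fails at once if the disc is pressed on the stand (peg, collar, catch wings) with more than 25 N (contact force between disc and stand above 25 N).
It fails at once if a bystander is moved more than 30 mm (distance of any of salt, spice_a, spice_b, timer, cork, tealight from where it was at the start of the episode above 0.03 m).
It also fails if it takes over 67 s, if anything falls off the work surface, if the arm or the gripper's body presses on something with over 40 N, if the wrist force passes 120 N, or if a joint passes its speed limit or range.

## Robot

A 6-joint arm with a two-finger parallel gripper is mounted at the origin on a cart in front of the work surface, level with it; the furniture and walls round the work are solid. World frame = base frame: x ahead of the robot, y to its left, z up, the work surface at z = 0. Lengths are in m, angles in rad, forces in N, time in s.
With the tool pointing down it reaches from about 0.375 to 0.975 m from the base axis. Payload 3.8 kg.
Tool frame: the origin (TCP) lies midway between the tips of the shut fingers; the grasp point (between the pads) lies 19 mm behind it; z points along the fingers, y is the direction in which the jaws open and shut (so a half turn about z gives the same grasp; the last joint's range is limited). The gripper opens to 85 mm and grips with 20 to 120 N. Pads are 22 mm wide; open, the fingers measure 114 mm over their backs; the gripper's body (76 mm by 85 mm) begins 54 mm behind the grasp point. The pads swing forward as they close: fully open they stand 13 mm farther back than shut.
Start: joints at [-1.205, 0.264, 1.604, -0, 1.274, -0.037], TCP at [0.265, -0.621, 0.231] pointing down, gripper open.
Joint ranges: [-2.63, 2.63], [-0.94, 2.18], [0.31, 2.57], [-1.31, 4.45], [0, 2.66], [-2.55, 2.55]. Speed limits (rad/s): [2.57, 2.57, 3.14, 3.14, 3.14, 3.14].

## Interface

Orientations are given as a rotation vector (axis times angle).
In Python, from workcell import bot gives the robot as it stands. The module is installed in compiled form; this text tells all that it offers.
- The arm moves only by the tool move_arm, never from a script. Its argument "steps" is a list of rows, each a list of 5 numbers: the shift along the tool's x, y, z in mm, then the turn about the tool's z in degrees, then the opening in per cent of the stroke, from 0 (shut) to 100 (fully open). In form: [[tx, ty, tz, turn, claw], ...]. A call has 1 to 20 rows; each row is the pose to reach, as a shift and turn from the pose commanded when the call began, along the tool's axes at that moment; what a row does not reach only later rows make up. A row lasts 1/10 s, in which the tool goes at most 50 mm and 8.59 degrees, less where a joint would pass 70% of its speed; a pose out of reach is approached as far as the arm can. A call with a gripper value outside its range is refused whole. The fingers move at their own pace and stop on an object; "newtons" is the grip in N (left out, the last holds). Time passes only in rows, so rows that repeat a pose let the fingers close. It gives the time, the measured TCP pose, the force and the opening at its end, in the units of the state.
- bot.read_state(): the state, without advancing time (a new reading comes with each control period).
- bot.read_camera(name): name is "scene" or "top" or "wrist"; returns a dict with "pixels" (420x560x3 uint8, red, green, blue), "depth" (420x560 float32, m along the optical axis (not along the pixel's ray), 0 where there is no reading), "fovy" (degrees; the focal length in pixels is half the picture's height over the tangent of half this angle, whatever the lens; pixels are square), "cx", "cy" (the principal point, pixels), "xyz" and "attitude" of the camera in the world. Camera axes: x right, y up, looking along -z (the intrinsics and any distortion apply to the point x, -y, -z); pixel columns grow to the right and rows downward; lengths in m; the calibration is good to about 2 mm. A picture is of the moment at which its call begins.
- bot.finish_job(): hands the job in, once; it reports no verdict.
The state is a dict: "time": time; "q": joint angles; "joint_vel": joint speeds; "joint_torque": joint torques, N m; "tool_pos": TCP position; "tcp_rot": TCP orientation; "wrist_force": force on the tool from outside, world axes, zero at the start; "torque": the same for the moment, N m; "width": opening from 0.0 (shut) to 1.0 (fully open).
Only numpy, scipy, OpenCV 4.12 (cv2) and the standard library are available. Lean on these libraries where they do the work, as an engineer would, in place of code of your own. Each camera call takes 0.05 s, during which the arm holds its last target.

## Working session

There is one attempt and no reset: what is moved stays moved. The work goes in short steps, Python scripts to look and compute and a tool call to move; the robot and the scene stay as the last step left them, time stands still between calls to the robot, and variables do not carry over. Pictures are saved under pics/ and viewed, and the job is handed in when it is done.

Besides the shell and the picture viewer there is one more tool, called after "Emit:" as name(argument=value, ...) on one line, values as JSON. move_arm: Moves the arm, as the interface text tells. Its arguments: {"type":"object","properties":{"steps":{"type":"array","items":{"type":"array","items":{"type":"number"}}},"newtons":{"type":"number"}},"required":["steps"]}

```bash
mkdir -p pics
cat > h.py <<'E'
import numpy as np, cv2
from workcell import bot
from scipy.spatial.transform import Rotation as R
def Rm(a):
    a=np.array(a,float)
    if a.shape==(3,3): return a
    return R.from_rotvec(a).as_matrix()
def grab(name,fn):
    c=bot.read_camera(name); cv2.imwrite('pics/'+fn+'.png',c['pixels'][:,:,::-1]); np.savez('pics/'+fn+'.npz',**c); return c
def pts(c):
    h,w=c['depth'].shape; f=h/2/np.tan(np.radians(float(c['fovy']))/2)
    u,v=np.meshgrid(np.arange(w),np.arange(h)); d=c['depth']
    P=np.stack([(u-c['cx'])/f*d,-(v-c['cy'])/f*d,-d],-1)
    return P@Rm(c['attitude']).T+c['xyz']
E
python3 - <<'E'
from h import *
for n in ['scene','top','wrist']:
    c=grab(n,n+'0'); print(n,{k:(v if np.size(v)<10 else np.shape(v)) for k,v in c.items()})
print(bot.read_state())
E
```

```text
scene {'pixels': (420, 560, 3), 'depth': (420, 560), 'fovy': 48.98240539716808, 'cx': 276.13910176201506, 'cy': 214.27707514691255, 'xyz': array([-0.14029072,  0.45779432,  0.6965166 ]), 'attitude': array([ 0.59505376, -0.97923096, -1.90524038])}
top {'pixels': (420, 560, 3), 'depth': (420, 560), 'fovy': 52.085845881217544, 'cx': 286.85420376731787, 'cy': 210.698400101984, 'xyz': array([0.41887447, 0.07355069, 1.27729232]), 'attitude': array([ 0.10436882, -0.14732206, -1.56679378])}
wrist {'pixels': (420, 560, 3), 'depth': (420, 560), 'fovy': 60.515689770508104, 'cx': 281.1463585102228, 'cy': 211.1213964006228, 'xyz': array([ 0.34291656, -0.58865345,  0.37325617]), 'attitude': array([-0.29413008,  0.19538633, -1.15560312])}
{'time': 0.15, 'q': array([-1.20492430e+00,  2.64609077e-01,  1.60506604e+00,  3.14662528e-05,
        1.27369893e+00, -3.69262059e-02]), 'joint_vel': array([ 0.00030281, -0.00164872, -0.00254882,  0.00015679, -0.00303202,
        0.00074105]), 'joint_torque': array([ 3.48132035e-04, -5.15904379e+01, -3.67959237e+01, -8.03840953e-05,
        8.03353032e-03, -2.80631804e-05]), 'tool_pos': array([ 0.26438427, -0.62045074,  0.2302254 ]), 'tcp_rot': array([-3.07636992e+00, -6.28078593e-01,  4.11316070e-04]), 'wrist_force': array([-0.08970954,  0.1576921 ,  0.37819067]), 'torque': array([-0.01096135, -0.0121796 ,  0.04092179]), 'width': 0.9982304328420977}
```

View pics/scene0.png

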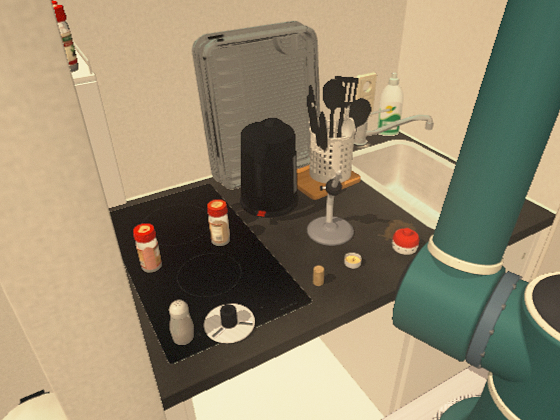

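View pics/top0.png

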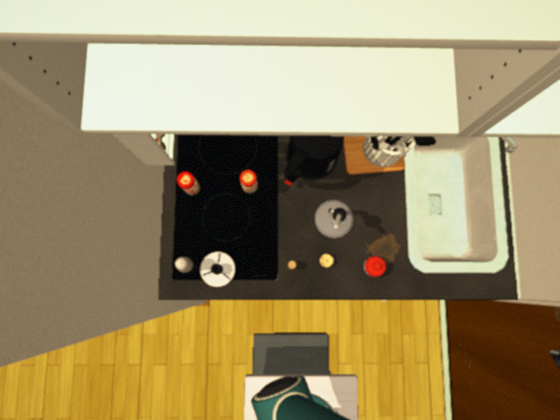

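View pics/wrist0.png

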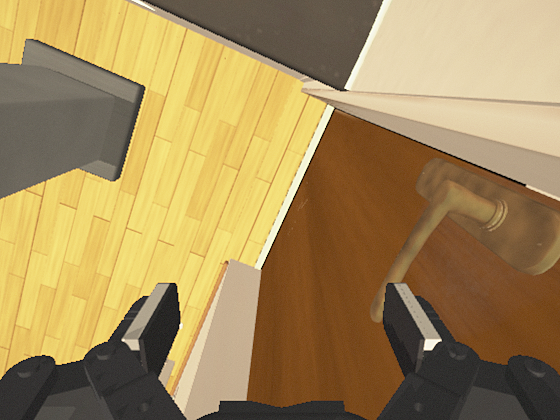

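The scene view shows the disc at about (230,320), the salt at (180,325), the stand at (330,210) and the spice jars at (147,248) and (218,222). In the top view the disc is at (217,268) and the stand at (334,218). The tool can't be tilted, so the disc has to pivot in the pads about the jaw axis. Next I'll measure positions.

Run:
```python
from h import *
for n,boxes in [('scene0',{'disc':(200,300,260,345),'stand':(300,165,360,250)}),('top0',{'disc':(195,248,240,290),'stand':(310,195,360,240)})]:
    c=dict(np.load('pics/'+n+'.npz')); P=pts(c); im=c['pixels']
    for k,(a,b,d,e) in boxes.items():
        cr=cv2.resize(im[b:e,a:d,::-1],None,fx=9,fy=9,interpolation=cv2.INTER_CUBIC) if k=='disc' else cv2.resize(im[b:e,a:d,::-1],None,fx=7,fy=7,interpolation=cv2.INTER_CUBIC)
        cv2.imwrite(f'pics/{n}_{k}.png',cr[:600,:800])
    print(n,'zero frac',(c['depth']==0).mean())
    for nm,px in {'scene0':{'disc':(245,325),'hub':(228,312),'hob':(280,300),'foot':(330,235),'ball':(333,187),'salt':(180,305),'sa':(146,230),'sb':(217,205),'cork':(318,268),'tea':(352,260),'timer':(405,235)},
       'top0':{'disc':(230,262),'hub':(217,268),'hob':(260,250),'foot':(325,230),'wt':(300,200),'salt':(183,264),'sa':(186,179),'sb':(249,176),'cork':(292,265),'tea':(327,260),'timer':(375,266),'shelf':(250,90)}}[n].items():
        print(nm,P[px[1],px[0]].round(4))
```

```text
scene0 zero frac 0.0038095238095238095
disc [0.4279 0.2209 0.0074]
hub [0.4567 0.2422 0.0287]
hob [0.4556 0.1266 0.0026]
foot [ 0.5713 -0.0793  0.0149]
ball [ 0.5845 -0.0895  0.1406]
salt [0.4579 0.3304 0.0934]
sa [0.6846 0.3222 0.112 ]
sb [0.6963 0.1532 0.1108]
cork [0.4637 0.0283 0.04  ]
tea [ 0.4786 -0.076   0.0056]
timer [ 0.454  -0.2056  0.0425]
top0 zero frac 0.004812925170068027
disc [0.4716 0.2052 0.0083]
hub [0.4544 0.2431 0.0052]
hob [0.5068 0.1179 0.0064]
foot [ 0.5661 -0.075   0.0083]
wt [ 0.658  -0.0014  0.0019]
salt [0.463  0.3246 0.0892]
sa [0.6963 0.3208 0.108 ]
sb [0.7056 0.1466 0.1082]
cork [0.4616 0.0251 0.0426]
tea [ 0.4775 -0.0799  0.0042]
timer [ 0.4581 -0.2102  0.0549]
shelf [0.7026 0.112  0.6641]
```

View pics/scene0_stand.png

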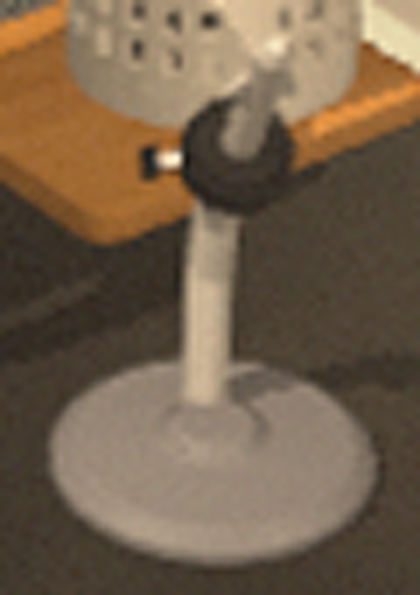

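View pics/top0_stand.png

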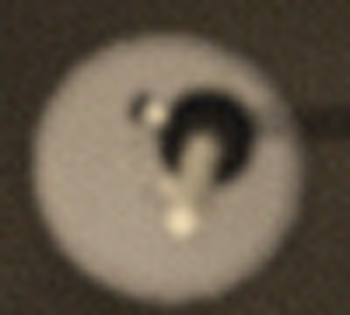

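View pics/scene0_disc.png

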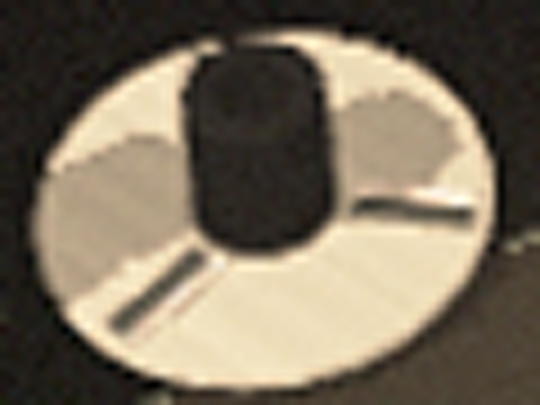

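View pics/top0_disc.png

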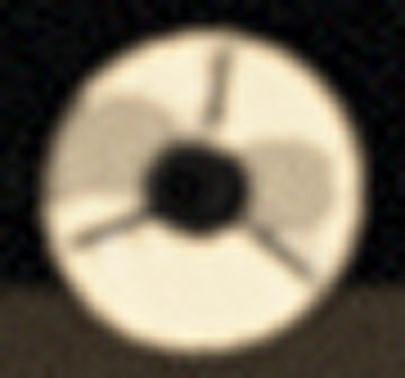

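The peg in the top view leans towards the robot: its tip is near (336,227) and the collar near (340,214). I'll cast rays for the tip, collar and disc from both views.

```bash
cat >> h.py <<'E'
def foc(c): return 210/np.tan(np.radians(float(c['fovy']))/2)
def ray(c,u,v):
    f=foc(c); d=np.array([(u-c['cx'])/f,-(v-c['cy'])/f,-1.]); d=Rm(c['attitude'])@d; return np.array(c['xyz']),d/np.linalg.norm(d)
def onz(c,u,v,z):
    o,d=ray(c,u,v); return o+d*(z-o[2])/d[2]
def two(r1,r2):
    (o1,d1),(o2,d2)=r1,r2; A=np.stack([d1,-d2],1); s=np.linalg.lstsq(A,o2-o1,rcond=None)[0]
    a,b=o1+s[0]*d1,o2+s[1]*d2; return (a+b)/2,np.linalg.norm(a-b)
def proj(c,p):
    q=Rm(c['attitude']).T@(np.array(p)-c['xyz']); f=foc(c); return np.array([c['cx']+f*q[0]/-q[2], c['cy']-f*q[1]/-q[2]])
def load(n): return dict(np.load('pics/'+n+'.npz'))
E
python3 - <<'E'
from h import *
s=load('scene0');t=load('top0');w=load('wrist0')
st=bot.read_state(); M=Rm(st['tcp_rot']); print('tool axes x',M[:,0].round(3),'y',M[:,1].round(3),'z',M[:,2].round(3))
Rw=Rm(w['attitude']); print('wrist cam look tool frame',(M.T@-Rw[:,2]).round(3),'right',(M.T@Rw[:,0]).round(3),'off',(M.T@(w['xyz']-st['tool_pos'])).round(4))
# disc plate from masks
for n,c,box,z in [('scene',s,(195,295,265,350),.009),('top',t,(195,248,240,290),.009)]:
    g=cv2.cvtColor(c['pixels'],cv2.COLOR_RGB2GRAY); m=np.zeros_like(g); a,b,d,e=box; m[b:e,a:d]=(g[b:e,a:d]>95)*255
    cs=max(cv2.findContours(m,0,1)[0],key=cv2.contourArea); el=cv2.fitEllipse(cs[:,0].astype(np.float32)); print(n,el)
    p=np.array([onz(c,*q,z) for q in cs[:,0]]); (x,y),r=cv2.minEnclosingCircle((p[:,:2]*1000).astype(np.float32)); 
    A=np.c_[2*p[:,:2],np.ones(len(p))]; so=np.linalg.lstsq(A,(p[:,:2]**2).sum(1),rcond=None)[0]; print(' circle',so[:2],np.sqrt(so[2]+so[0]**2+so[1]**2),'enc',x,y,r)
# tips
tt=(310+182/7,195+222/7); sc=(300+270/7,165+50/7)
print('tip top onz',onz(t,*tt,.204),'scene onz',onz(s,*sc,.204),two(ray(t,*tt),ray(s,*sc)))
tc=(310+208/7,195+137/7); scc=(300+238/7,165+155/7)
for z in (.14,.147,.153): print(z,onz(t,*tc,z).round(4),onz(s,*scc,z).round(4))
print('foot',onz(t,310+168/7,195+167/7,.01),onz(s,300+212/7,165+460/7,.01))
E
```

```text
tool axes x [0.92  0.392 0.   ] y [ 0.392 -0.92  -0.002] z [-0.001  0.002 -1.   ]
wrist cam look tool frame [-0.328  0.001  0.945] right [ 0.001  1.    -0.001] off [ 0.0847  0.0013 -0.143 ]
scene ((228.93832397460938, 323.06182861328125), (37.5270881652832, 49.785987854003906), 79.50975799560547)
 circle [0.44898129 0.24523103] 0.04406029770737532 enc 449.0679931640625 244.6072540283203 51.22828674316406
top ((217.11793518066406, 268.9769287109375), (34.309608459472656, 35.4952278137207), 26.446197509765625)
 circle [0.45177517 0.24212926] 0.0504893666758316 enc 451.79180908203125 242.0697021484375 52.12652587890625
tip top onz [ 0.55178483 -0.0800396   0.204     ] scene onz [ 0.54514423 -0.07217145  0.204     ] (array([ 0.55326901, -0.07996821,  0.19770166]), np.float64(0.002399562050624353))
0.14 [ 0.5926 -0.0999  0.14  ] [ 0.5836 -0.0917  0.14  ]
0.147 [ 0.5915 -0.0988  0.147 ] [ 0.5745 -0.0848  0.147 ]
0.153 [ 0.5906 -0.0979  0.153 ] [ 0.5667 -0.0789  0.153 ]
foot [ 0.59944212 -0.10228326  0.01      ] [ 0.59026799 -0.0937379   0.01      ]
```

Disc centre is about (0.451, 0.242), with a fitted radius of 50.5 mm against 50 expected. The peg tip is near (0.552, -0.080), leaning along about (-0.9, 0.44). I'll move above the stand with tool x along the lean direction to look closer.

Emit:
move_arm(steps=[[50,-40,-60,-9,60],[482,-377,-60,-131,60],[482,-377,-60,-131,60],[482,-377,-60,-131,60],[482,-377,-60,-131,60],[482,-377,-60,-131,60],[482,-377,-60,-131,60],[482,-377,-60,-131,60],[482,-377,-60,-131,60],[482,-377,-60,-131,60],[482,-377,-60,-131,60],[482,-377,-60,-131,60],[482,-377,-60,-131,60],[482,-377,-60,-131,60],[482,-377,-60,-131,60],[482,-377,-60,-131,60],[482,-377,-60,-131,60],[482,-377,-60,-131,60],[482,-377,-60,-131,60],[482,-377,-60,-131,60]])

```text
time: 2.15
tool_pos: [0.5602, -0.0853, 0.2913]
tcp_rot: [-0.706, -3.061, -0.0]
wrist_force: [-1.1, 0.1, 0.1]
width: 0.596
```

Run:
```python
from h import *
c=grab('wrist','wrist1'); st=bot.read_state(); M=Rm(st['tcp_rot']); print(st['tool_pos'],M.round(3),st['q'],st['width'])
```

```text
[ 0.56017292 -0.0853306   0.29127953] [[-0.899  0.438 -0.   ]
 [ 0.438  0.899  0.   ]
 [ 0.     0.    -1.   ]] [-1.95133855e-01  2.69278353e-02  1.76333793e+00  1.51811069e-05
  1.35136134e+00 -1.31293717e+00] 0.5997164119086156
```

View pics/wrist1.png

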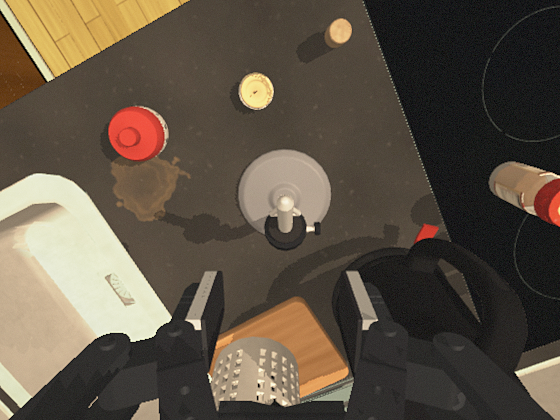

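The wrist view shows the peg tip near (286,200) and the collar near (285,232), so the peg leans almost straight along tool x. The kettle is at (430,310) and the utensil pot at (255,370).

Run:
```python
from h import *
c=load('wrist1'); im=c['pixels'][175:260,240:330,::-1]
cv2.imwrite('pics/w1crop.png',cv2.resize(im,None,fx=7,fy=7,interpolation=cv2.INTER_CUBIC)[:600,:800])
P=pts(c)
for v in range(190,250,3): print(v,P[v,285].round(4))
g=cv2.cvtColor(c['pixels'],cv2.COLOR_RGB2GRAY)
```

```text
190 [ 0.5916 -0.0966  0.0227]
193 [ 0.595  -0.0983  0.0222]
196 [ 0.5486 -0.0778  0.2029]
199 [ 0.55   -0.0785  0.2046]
202 [ 0.5516 -0.0793  0.2057]
205 [ 0.5536 -0.0802  0.2053]
208 [ 0.5554 -0.0811  0.2055]
211 [ 0.558  -0.0823  0.2036]
214 [ 0.5619 -0.0842  0.1974]
217 [ 0.5663 -0.0862  0.1904]
220 [ 0.5708 -0.0883  0.1832]
223 [ 0.5758 -0.0906  0.1752]
226 [ 0.5809 -0.093   0.1673]
229 [ 0.586  -0.0954  0.1597]
232 [ 0.5919 -0.0981  0.1505]
235 [ 0.5949 -0.0995  0.1493]
238 [ 0.5967 -0.1004  0.1511]
241 [ 0.5986 -0.1014  0.1524]
244 [ 0.6025 -0.1032  0.1492]
247 [ 0.6038 -0.1038  0.1523]
```

View pics/w1crop.png

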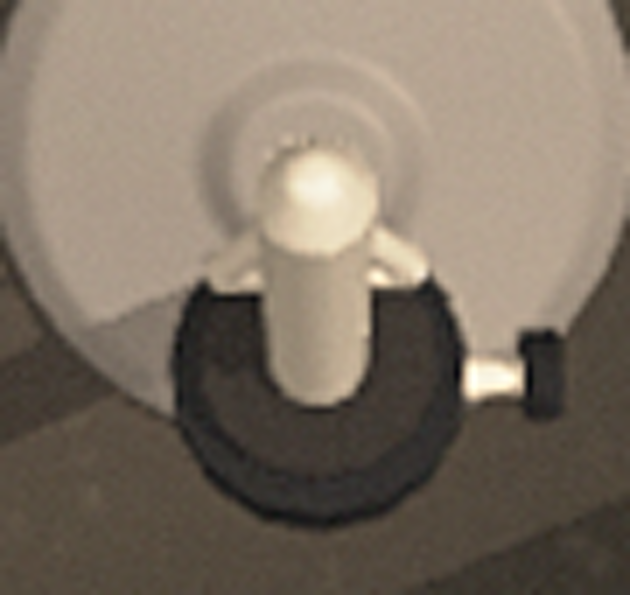

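Run:
```python
from h import *
c=load('wrist1'); st=bot.read_state(); M=Rm(st['tcp_rot']); p0=st['tool_pos']
print('off',(M.T@(c['xyz']-p0)).round(4))
print('tcp proj',proj(c,p0))
t=lambda p:(M.T@(np.array(p)-p0)*1000).round(1)
print('tip in tool',t([.5513,-.0786,.2039]),'top-cam',t([.5518,-.0800,.2039]),'wrist ray',t(onz(c,285.4,201.5,.2045)))
im=c['pixels'][260:400,140:420,::-1]
cv2.imwrite('pics/w1f.png',cv2.resize(im,None,fx=2.8,fy=2.8,interpolation=cv2.INTER_CUBIC))
t0=load('top0')
print('hub in top expected px', proj(t0,[.4515,.242,.043]), proj(t0,[.4515,.242,.009]))
g=t0['pixels'].astype(int).sum(2)[255:280,205:232]; ys,xs=np.where(g<200); print('hub blob',xs.mean()+205,ys.mean()+255,len(xs))
```

```text
off [ 0.0835 -0.0008 -0.1431]
tcp proj [282.93947265 281.57133569]
tip in tool [10.9  2.2 87.4] top-cam [ 9.9  1.1 87.4] wrist ray [10.3  2.  86.8]
hub in top expected px [215.59031325 268.6483566 ] [217.18182335 268.95747675]
hub blob 216.80246913580248 267.87654320987656 81
```

View pics/w1f.png

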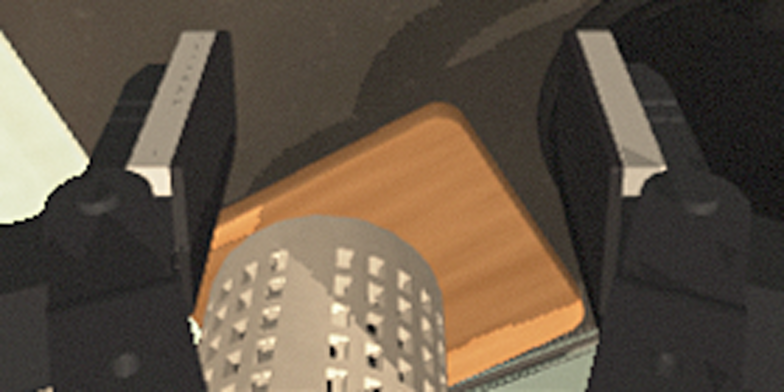

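The peg tip in tool axes comes out at about (10.5, 1.9, 87) mm, and the top and wrist views agree within about 1 mm. Moving above the disc.

Emit:
move_arm(steps=[[60,60,0,0,60],[120,120,0,0,60],[180,185,40,0,60],[241,247,120,0,60],[241,247,120,0,60],[241,247,120,0,60],[241,247,120,0,60],[241,247,120,0,60],[241,247,120,0,60],[241,247,120,0,60],[241,247,120,0,60],[241,247,120,0,60]])

```text
time: 3.4
tool_pos: [0.4527, 0.2416, 0.1725]
tcp_rot: [0.707, 3.059, 0.002]
wrist_force: [0.2, -0.0, -0.1]
width: 0.601
```

Run:
```python
from h import *
c=grab('wrist','wrist2'); st=bot.read_state(); M=Rm(st['tcp_rot']); print(st['tool_pos'],M.round(3)[0],st['q'],st['width'])
print(proj(c,st['tool_pos']))
```

```text
[0.45254886 0.24155863 0.17230149] [-0.899  0.439  0.002] [ 4.41858282e-01  1.40815447e-03  2.01205759e+00 -1.90970686e-04
  1.12630161e+00 -6.74587154e-01] 0.6009046469970667
[282.76883404 281.23117364]
```

View pics/wrist2.png

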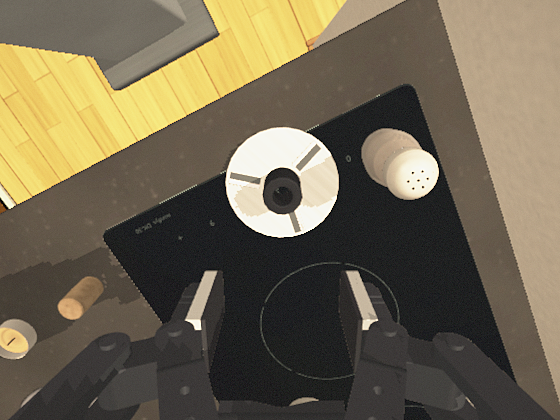

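The wrist view shows the disc centred near (282,182), with the hub top near (283,190) and the salt at (412,172).

Run:
```python
from h import *
c=load('wrist2'); st=bot.read_state(); M=Rm(st['tcp_rot']); p0=st['tool_pos']
g=cv2.cvtColor(c['pixels'],cv2.COLOR_RGB2GRAY); m=np.zeros_like(g); m[120:245,215:350]=(g[120:245,215:350]>110)*255
cs=max(cv2.findContours(m,0,1)[0],key=cv2.contourArea)[:,0]
p=np.array([onz(c,*q,.009) for q in cs]); A=np.c_[2*p[:,:2],np.ones(len(p))]; so=np.linalg.lstsq(A,(p[:,:2]**2).sum(1),rcond=None)[0]
print('plate',so[:2],np.sqrt(so[2]+so[0]**2+so[1]**2)); q=np.r_[so[:2],.009]; print('tool mm',M.T@(q-p0)*1000)
P=pts(c); sel=(P[:,:,2]>.036)&(P[:,:,2]<.05); sel[:, :240]=0; sel[:,330:]=0; sel[:150]=0; sel[230:]=0
h=P[sel]; print('hub top',h.mean(0),(h.max(0)+h.min(0))/2,len(h)); q=np.r_[(h[:,:2].max(0)+h[:,:2].min(0))/2,.043]; print('tool mm',M.T@(q-p0)*1000)
pl=P[175:190,305:330].reshape(-1,3); print('plate z',np.median(pl[:,2]))
```

```text
plate [0.45081824 0.24258449] 0.050143911254909176
tool mm [ 2.21342340e+00 -5.27715125e-02  1.63298875e+02]
hub top [0.45097774 0.24261389 0.04309561] [0.4516942  0.24231689 0.04092643] 991
tool mm [  1.26553686   0.13594542 129.30027483]
plate z 0.009686054014094336
```

Emit:
move_arm(steps=[[2,0,40,0,60],[2,0,80,0,60],[2,0,120,0,60],[2,0,145,0,60],[2,0,159,0,60],[2,0,159,0,60],[2,0,159,0,60],[2,0,159,0,20],[2,0,159,0,20],[2,0,159,0,20],[2,0,159,0,20],[2,0,159,0,20],[2,0,159,0,20],[2,0,159,0,20]], newtons=25)

```text
time: 4.85
tool_pos: [0.4516, 0.244, 0.0144]
tcp_rot: [0.703, 3.058, 0.004]
wrist_force: [0.4, -0.7, 6.6]
width: 0.357
```

Run:
```python
from h import *
c=grab('wrist','wrist3'); st=bot.read_state(); print(st['tool_pos'],st['width'],st['wrist_force'])
```

```text
[0.45155679 0.24397433 0.01438467] 0.3586160867764368 [ 0.8199773  -0.77507633  6.36664525]
```

View pics/wrist3.png

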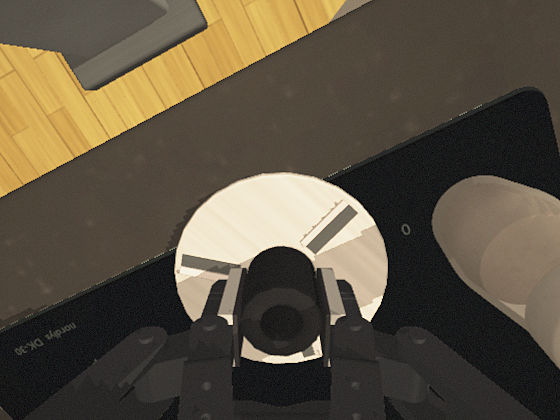

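The jaws are on the hub with the opening at 0.36, about 31 mm. The wrist reads 6 N upward, so the tips may be touching the plate. I'll lift and look.

Emit:
move_arm(steps=[[0,0,-10,0,20],[0,0,-40,0,20],[0,0,-80,0,20],[0,0,-120,0,20],[0,0,-120,0,20],[0,0,-120,0,20]])

```text
time: 5.5
tool_pos: [0.4504, 0.2436, 0.1341]
tcp_rot: [0.704, 3.059, 0.003]
wrist_force: [-0.1, -1.0, -2.1]
width: 0.353
```

Run:
```python
from h import *
st=bot.read_state(); print(st['tool_pos'],st['width'],st['wrist_force'])
c=grab('wrist','wrist4');s=grab('scene','scene4')
u,v=proj(s,st['tool_pos']).astype(int); print(u,v)
im=s['pixels'][v-50:v+50,u-60:u+60,::-1]; cv2.imwrite('pics/s4c.png',cv2.resize(im,None,fx=6,fy=6,interpolation=cv2.INTER_CUBIC))
```

```text
[0.45037305 0.24361278 0.13407126] 0.35270884870265146 [-0.08371315 -0.97477904 -2.13053872]
224 273
```

View pics/s4c.png

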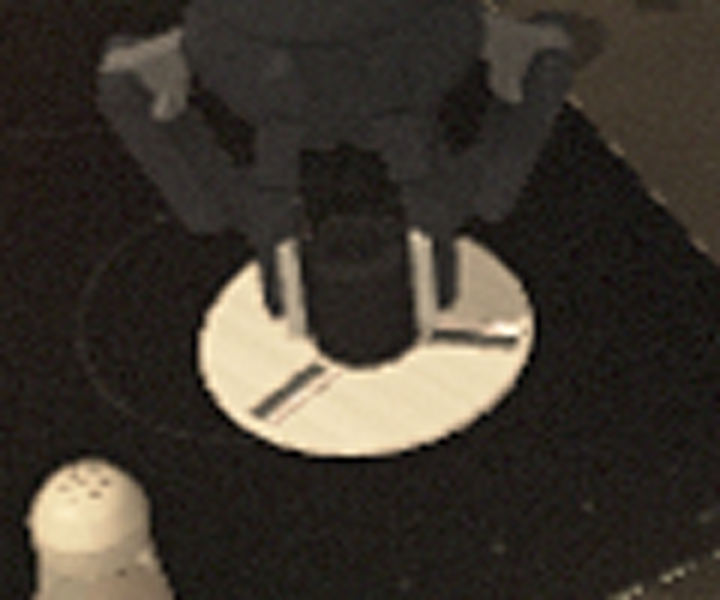

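View pics/wrist4.png

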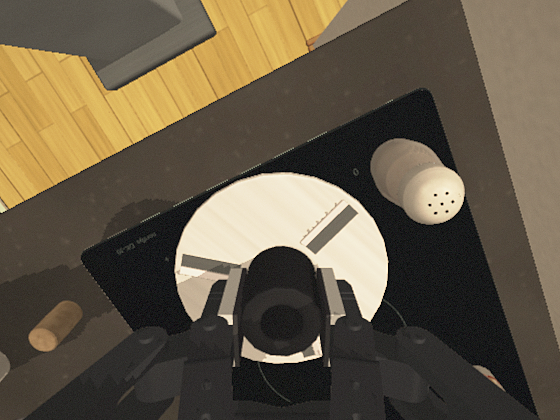

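The disc is held level, and the fingertips look close to the plate. I'll measure the gap.

Run:
```python
from h import *
st=bot.read_state(); M=Rm(st['tcp_rot'])
for n,box in [('wrist4',(240,185,290,235)),('scene4',(205,275,250,297))]:
    c=load(n); P=pts(c); a,b,d,e=box; q=P[b:e,a:d].reshape(-1,3); q=q[abs(q[:,2]-.13)<.04]
    ctr=q.mean(0); u,s,vt=np.linalg.svd(q-ctr); nn=vt[2]*np.sign(vt[2][2]); print(n,'plate',ctr,'normal',nn.round(3),'resid',s[2]/len(q)**.5, 'z at tcp',ctr[2]-(nn[:2]@(st['tool_pos'][:2]-ctr[:2]))/nn[2])
```

```text
wrist4 plate [0.4174566  0.25066872 0.12931993] normal [ 0.002 -0.002  1.   ] resid 0.0005847117940260582 z at tcp 0.12923343824834013
scene4 plate [0.42795413 0.25047064 0.12842002] normal [-0.092  0.027  0.995] resid 0.004617744150669464 z at tcp 0.1305256031111165
```

Plate top is 4.8 mm below the TCP, which leaves enough room for a 35° pivot. Next: where does the disc's axis sit in the tool frame?

Run:
```python
from h import *
c=load('wrist4'); st=bot.read_state(); M=Rm(st['tcp_rot']); p0=st['tool_pos']
g=cv2.cvtColor(c['pixels'],cv2.COLOR_RGB2GRAY); m=np.zeros_like(g); m[165:300,165:400]=(g[165:300,165:400]>110)*255
cs=max(cv2.findContours(m,0,1)[0],key=cv2.contourArea)[:,0]
z=.1293; p=np.array([onz(c,*q,z) for q in cs]); 
f=lambda p:np.linalg.lstsq(np.c_[2*p[:,:2],np.ones(len(p))],(p[:,:2]**2).sum(1),rcond=None)[0]
for i in range(6):
    so=f(p); r=np.sqrt(so[2]+so[0]**2+so[1]**2); e=abs(np.hypot(*(p[:,:2]-so[:2]).T)-.050); p2=p[e<max(.0015,.01/(i+1))]; 
    if len(p2)>15:p=p2
print(so[:2],r,len(p)); print('disc centre in tool',(M.T@(np.r_[so[:2],z]-p0)*1000).round(1))
for L in (0,35): 
    tip=np.array([.5515,-.079,.204])+L/1000*np.array([-.899,.438,0]); print(L,'tip in tool',(M.T@(tip-p0)*1000).round(1))
```

```text
[0.4500573  0.24287543] 0.04910093931301692 234
disc centre in tool [-1.4  1.   1.8]
0 tip in tool [-233.2 -244.3  -72.8]
35 tip in tool [-198.2 -244.3  -72.7]
```

Emit:
move_arm(steps=[[0,0,-50,0,20],[-10,-12,-100,0,20],[-35,-43,-120,0,20],[-65,-80,-120,0,20],[-95,-118,-120,0,20],[-125,-155,-120,0,20],[-155,-192,-120,0,20],[-180,-222,-120,0,20],[-193,-238,-116,0,20],[-197,-244,-110,0,20],[-197,-244,-100,0,20],[-197,-244,-100,0,20],[-197,-244,-100,0,20]])

```text
time: 6.9
tool_pos: [0.5192, -0.061, 0.231]
tcp_rot: [-0.702, -3.06, -0.0]
wrist_force: [-0.0, 0.1, -0.6]
width: 0.357
```

Run:
```python
from h import *
st=bot.read_state(); print(st['tool_pos'],st['width'],st['wrist_force'])
c=grab('wrist','wrist5');s=grab('scene','scene5')
u,v=proj(s,st['tool_pos']).astype(int); print(u,v)
im=s['pixels'][v-50:v+50,u-60:u+60,::-1]; cv2.imwrite('pics/s5c.png',cv2.resize(im,None,fx=6,fy=6,interpolation=cv2.INTER_CUBIC))
```

```text
[ 0.51923216 -0.06097128  0.23101187] 0.3572675739864966 [-0.02366142  0.11096157 -0.63595068]
342 167
```

View pics/s5c.png

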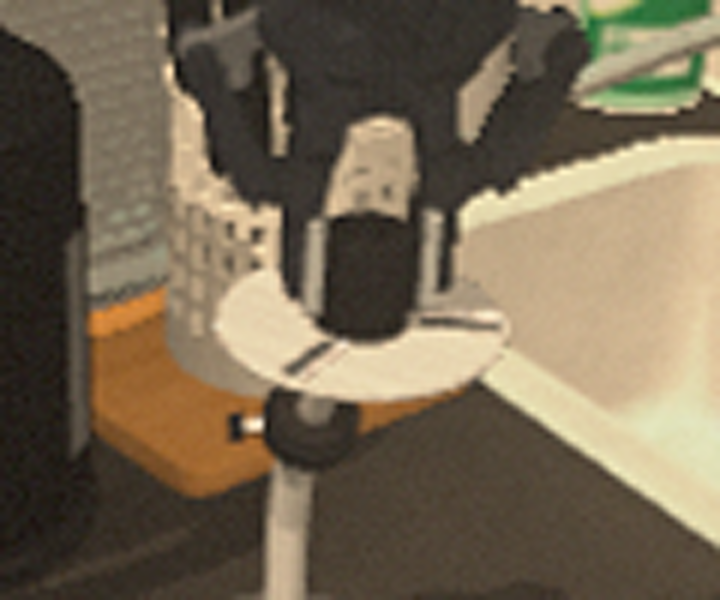

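View pics/wrist5.png

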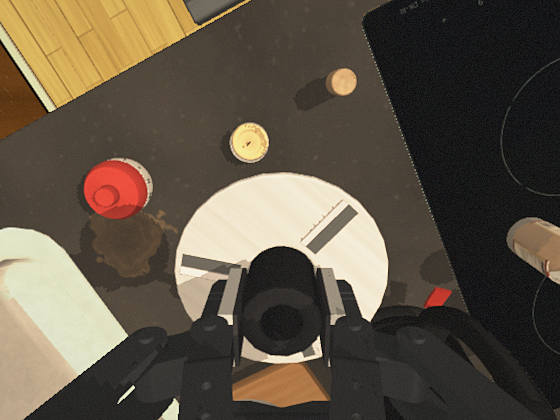

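The disc is level and the gripper is clear of the kettle and utensils. I'll lower it gently so the peg's tip pushes up the plate's rear side and the disc pivots in the pads.

Emit:
move_arm(steps=[[0,0,5,0,20],[0,0,10,0,20],[0,0,13,0,20],[0,0,15,0,20],[0,0,16,0,20],[0,0,17,0,20],[0,0,18,0,20],[0,0,19,0,20],[0,0,20,0,20],[0,0,21,0,20],[0,0,21,0,20]])

```text
time: 8.1
tool_pos: [0.5205, -0.0621, 0.213]
tcp_rot: [0.704, 3.06, 0.001]
wrist_force: [-4.8, 1.8, 7.5]
width: 0.359
```

Emit:
move_arm(steps=[[0,0,1,0,20],[0,0,2,0,20],[0,0,3,0,20],[0,0,4,0,20],[0,0,4,0,20]])

```text
time: 8.6
tool_pos: [0.5202, -0.0611, 0.2095]
tcp_rot: [0.704, 3.061, 0.004]
wrist_force: [-6.5, 5.8, 9.4]
width: 0.359
```

```bash
cat >> h.py <<'E'
def plate(c,st,box=(200,170,370,245),lo=.03):
    P=pts(c); a,b,d,e=box; q=P[b:e,a:d].reshape(-1,3); g=cv2.cvtColor(c['pixels'],cv2.COLOR_RGB2GRAY)[b:e,a:d].ravel()
    q=q[(g>110)&(abs(q[:,2]-st['tool_pos'][2])<.05)]
    M=Rm(st['tcp_rot'])
    for i in range(5):
        ctr=q.mean(0); u,s,vt=np.linalg.svd(q-ctr,full_matrices=False); n=vt[2]*np.sign(vt[2][2]); r=(q-ctr)@n; q=q[abs(r)<max(.0012,.006/(i+1))]
    t=M.T@n; c0=M.T@(ctr-st['tool_pos'])*1000
    print('n',len(q),'normal tool',t.round(3),'tilt to +x deg',np.degrees(np.arctan2(t[0],-t[2])).round(1),'side deg',np.degrees(np.arctan2(t[1],-t[2])).round(1),'plate ctr tool mm',c0.round(1))
    return n,ctr
E
python3 - <<'E'
from h import *
st=bot.read_state(); print(st['tool_pos'],st['wrist_force'].round(1)); c=grab('wrist','wrist6'); plate(c,st)
E
```

```text
[ 0.52023691 -0.06113056  0.20945055] [-6.5  5.8  9.4]
n 8587 normal tool [ 0.106 -0.002 -0.994] tilt to +x deg 6.1 side deg -0.1 plate ctr tool mm [29.8 -1.5  7.1]
```

View pics/wrist6.png

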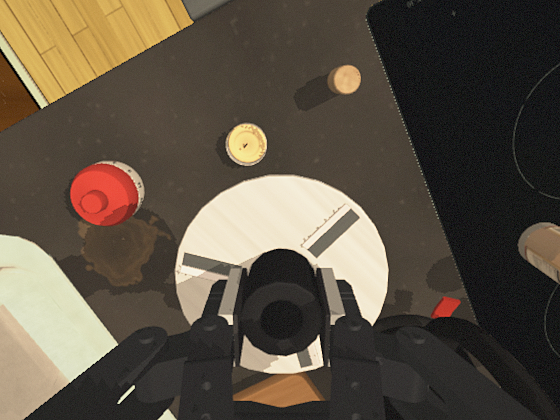

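The disc is pivoting as planned: 6° of tilt so far, with no sideways tilt, at about 12 N. Continuing.

Emit:
move_arm(steps=[[0.5,0,1.5,0,20],[1,0,3,0,20],[1.5,0,4.5,0,20],[2,0,6,0,20],[2.5,0,7.5,0,20],[3,0,9,0,20],[3,0,9,0,20]])

```text
time: 9.35
tool_pos: [0.5179, -0.06, 0.1999]
tcp_rot: [0.704, 3.06, 0.003]
wrist_force: [-3.1, 4.6, 6.9]
width: 0.357
```

Run:
```python
from h import *
st=bot.read_state(); print(st['tool_pos'],st['wrist_force'].round(1)); c=grab('wrist','wrist7'); plate(c,st)
```

```text
[ 0.51791525 -0.06001893  0.19992712] [-3.1  4.6  6.9]
n 7289 normal tool [ 0.318 -0.003 -0.948] tilt to +x deg 18.6 side deg -0.2 plate ctr tool mm [26.2 -1.5 12.1]
```

Emit:
move_arm(steps=[[0.5,0,1.5,0,20],[1,0,3,0,20],[1.5,0,4.5,0,20],[2,0,6,0,20],[2.5,0,7.5,0,20],[3,0,9,0,20],[3,0,10,0,20],[3,0,10,0,20]])

```text
time: 10.2
tool_pos: [0.5163, -0.0593, 0.1901]
tcp_rot: [0.704, 3.058, 0.002]
wrist_force: [-0.4, 2.0, 4.9]
width: 0.353
```

Run:
```python
from h import *
st=bot.read_state(); print(st['tool_pos'],st['wrist_force'].round(1)); c=grab('wrist','wrist8'); plate(c,st)
```

```text
[ 0.51634655 -0.05932385  0.19013895] [-0.4  2.   4.9]
n 5318 normal tool [ 0.523 -0.004 -0.853] tilt to +x deg 31.5 side deg -0.2 plate ctr tool mm [21.  -1.7 17.5]
```

View pics/wrist8.png

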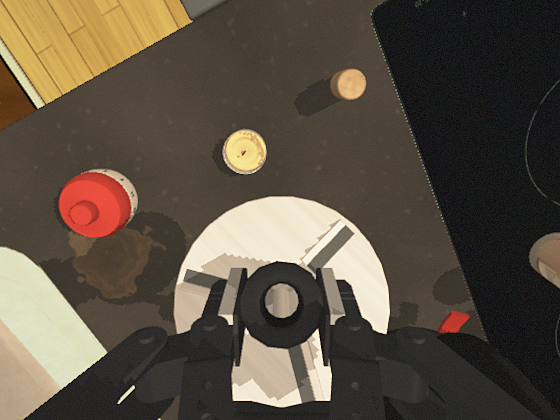

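Tilt is now 31.5°, and I can see through the hub's hole at (282,300). A little more is needed.

Emit:
move_arm(steps=[[0.5,0,1.5,0,20],[1,0,2.5,0,20],[1,0,3,0,20],[1,0,3,0,20]])

```text
time: 10.65
tool_pos: [0.5157, -0.0592, 0.1873]
tcp_rot: [0.703, 3.057, 0.002]
wrist_force: [-0.1, 0.9, 4.8]
width: 0.352
```

Run:
```python
from h import *
st=bot.read_state(); print(st['tool_pos'],st['wrist_force'].round(1)); c=grab('wrist','wrist9'); plate(c,st)
```

```text
[ 0.51565584 -0.05919113  0.18728279] [-0.1  0.9  4.8]
n 4731 normal tool [ 0.574 -0.003 -0.819] tilt to +x deg 35.0 side deg -0.2 plate ctr tool mm [19.5 -1.7 19. ]
```

Exactly 35.0°. Raise it off, remeasure, and find the hub's axis.

Emit:
move_arm(steps=[[0,0,-10,0,20],[0,0,-25,0,20],[0,0,-45,0,20],[0,0,-55,0,20],[0,0,-55,0,20],[0,0,-55,0,20],[0,0,-55,0,20]])

```text
time: 11.4
tool_pos: [0.5132, -0.0592, 0.2392]
tcp_rot: [-0.704, -3.06, 0.0]
wrist_force: [-0.4, -0.8, -1.8]
width: 0.355
```

Run:
```python
from h import *
st=bot.read_state(); print(st['tool_pos'],st['wrist_force'].round(1)); c=grab('wrist','wrist10'); n,ctr=plate(c,st)
im=c['pixels'][250:360,220:350,::-1]; cv2.imwrite('pics/w10c.png',cv2.resize(im,None,fx=5,fy=5,interpolation=cv2.INTER_CUBIC))
```

```text
[ 0.51316063 -0.05924691  0.23922961] [-0.4 -0.8 -1.8]
n 4740 normal tool [ 0.569 -0.003 -0.822] tilt to +x deg 34.7 side deg -0.2 plate ctr tool mm [19.5 -1.7 18.9]
```

View pics/w10c.png

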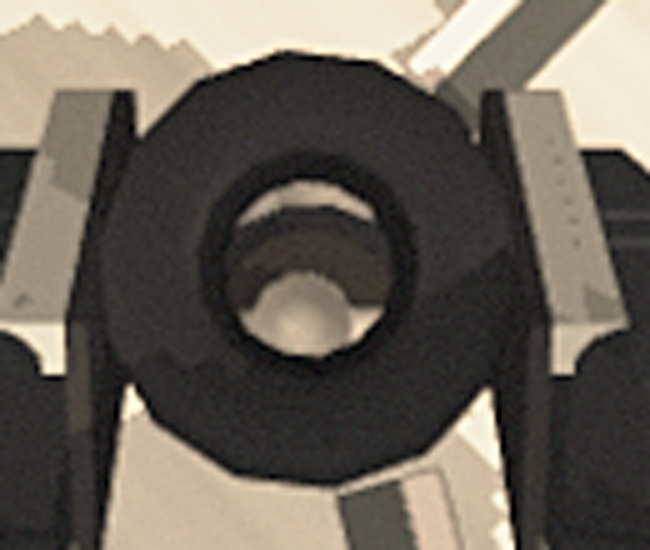

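View pics/wrist10.png

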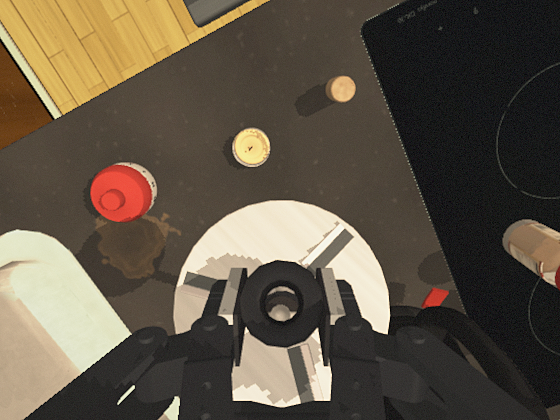

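Through the hub's hole (rim centre about (281.4,302.4)) the peg's tip shows near (280.4,313), so I can line them up directly. I'll compute the offset.

```bash
cat >> h.py <<'E'
PZ=np.array([-.899*np.sin(np.radians(35)),.438*np.sin(np.radians(35)),np.cos(np.radians(35))])
def axis(c,n,ctr,u,v):
    o,d=ray(c,u,v); top=ctr+n*.034; H=o+d*((top-o)@n)/(d@n); return H, H-n*.038  # hub top centre, origin
E
python3 - <<'E'
from h import *
st=bot.read_state(); M=Rm(st['tcp_rot']); p0=st['tool_pos']; c=load('wrist10'); n,ctr=plate(c,st)
H,O=axis(c,n,ctr,281.4,302.4); print('hub top tool',(M.T@(H-p0)*1000).round(1),'origin tool',(M.T@(O-p0)*1000).round(1))
tip=np.array([.5515,-.079,.2039]); print('tip tool nominal',(M.T@(tip-p0)*1000).round(1))
print('tip proj',proj(c,tip))
f=foc(c)
for uv in [(280.4,313.6)]:
    t=onz(c,*uv,.2039); print('tip by ray',t,(M.T@(t-p0)*1000).round(1))
print('PZ tool',(M.T@PZ).round(3))
E
```

```text
n 4740 normal tool [ 0.57  -0.003 -0.822] tilt to +x deg 34.7 side deg -0.2 plate ctr tool mm [19.5 -1.7 18.8]
hub top tool [  8.7  -0.7 -30. ] origin tool [-12.9  -0.6   1.2]
tip tool nominal [-43.2  -1.   35.1]
tip proj [280.79397899 315.62548092]
tip by ray [ 0.55015166 -0.07860061  0.2039    ] [-41.8  -1.2  35.1]
PZ tool [ 0.575  0.    -0.818]
```

Emit:
move_arm(steps=[[-4,-0.5,-2.5,0,20],[-10,-0.5,6,0,20],[-16,-0.5,14.5,0,20],[-21,-0.5,22,0,20],[-24,-0.5,26,0,20],[-24,-0.5,26,0,20],[-24,-0.5,26,0,20],[-24,-0.5,26,0,20]])

```text
time: 12.25
tool_pos: [0.5354, -0.0703, 0.2146]
tcp_rot: [0.704, 3.061, 0.0]
wrist_force: [0.7, 0.3, -1.8]
width: 0.355
```

Run:
```python
from h import *
st=bot.read_state(); print(st['tool_pos'],st['wrist_force'].round(1)); c=grab('wrist','wrist11'); n,ctr=plate(c,st)
M=Rm(st['tcp_rot']); print((M.T@(np.array([.5515,-.079,.2039])-st['tool_pos'])*1000).round(1))
im=c['pixels'][250:360,220:350,::-1]; cv2.imwrite('pics/w11c.png',cv2.resize(im,None,fx=5,fy=5,interpolation=cv2.INTER_CUBIC))
```

```text
[ 0.53538224 -0.07026185  0.21461725] [ 0.7  0.3 -1.8]
n 4762 normal tool [ 0.573 -0.002 -0.819] tilt to +x deg 35.0 side deg -0.1 plate ctr tool mm [19.5 -1.7 18.9]
[-18.3  -0.8  10.7]
```

View pics/w11c.png

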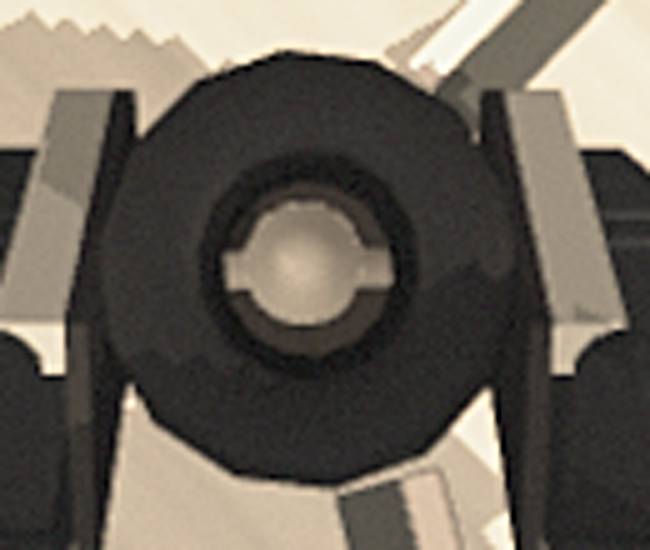

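The peg is centred in the hole, with a wing visible each side and tilt at 35.0°. My depth points put the pad face about 5–6 mm up the peg. Sliding down along the peg axis in stages.

Emit:
move_arm(steps=[[-1.7,-0.3,2.5,0,20],[-3.4,-0.5,4.9,0,20],[-5.2,-0.5,7.4,0,20],[-6.9,-0.5,9.8,0,20],[-8.6,-0.5,12.3,0,20],[-10.3,-0.5,14.7,0,20],[-12,-0.5,17.2,0,20],[-12,-0.5,17.2,0,20]])

```text
time: 13.1
tool_pos: [0.5457, -0.076, 0.1965]
tcp_rot: [-0.705, -3.061, 0.0]
wrist_force: [-0.6, -0.6, -1.4]
width: 0.354
```

```bash
cat > chk.py <<'E'
import sys; from h import *
k=sys.argv[1]
st=bot.read_state(); print(st['tool_pos'],st['wrist_force'].round(1)); c=grab('wrist','w'+k); n,ctr=plate(c,st)
M=Rm(st['tcp_rot']); print('force tool',(M.T@st['wrist_force']).round(1),'axial up',(st['wrist_force']@PZ).round(1))
im=c['pixels'][250:360,220:350,::-1]; cv2.imwrite('pics/w'+k+'c.png',cv2.resize(im,None,fx=5,fy=5,interpolation=cv2.INTER_CUBIC))
O=st['tool_pos']+M@np.array([-12.9,-.6,1.2])/1000; d=O-np.array([.5915,-.0982,.14]); PX=np.array([.819*.899,-.819*.438,.5736]); PY=np.cross(PZ,PX)
print('disc in peg frame (est, mm) x %.1f y %.1f z %.1f'%(d@PX*1000,d@PY*1000,d@PZ*1000))
E
python3 chk.py 12
```

```text
[ 0.54574132 -0.07603582  0.19653948] [-0.6 -0.6 -1.4]
n 4746 normal tool [ 0.571 -0.003 -0.821] tilt to +x deg 34.9 side deg -0.2 plate ctr tool mm [19.5 -1.8 18.9]
force tool [ 0.3 -0.8  1.4] axial up -1.0
disc in peg frame (est, mm) x 0.7 y -0.7 z 67.1
```

View pics/w12c.png

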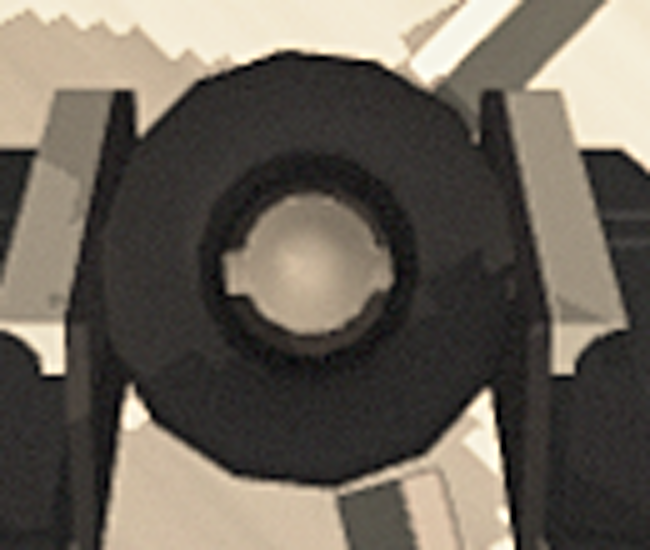

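The disc is about 11 mm onto the peg with no contact force. Continuing over the ramps.

Emit:
move_arm(steps=[[-1.4,0,2,0,20],[-2.9,0,4.1,0,20],[-4.3,0,6.1,0,20],[-5.7,0,8.2,0,20],[-7.2,0,10.2,0,20],[-8.6,0,12.3,0,20],[-10,0,14.3,0,20],[-11.5,0,16.4,0,20],[-11.5,0,16.4,0,20]])

```text
time: 14.05
tool_pos: [0.5565, -0.0812, 0.1802]
tcp_rot: [0.704, 3.061, -0.0]
wrist_force: [0.2, 0.3, -1.9]
width: 0.354
```

```bash
python3 chk.py 13
```

```text
[ 0.55654432 -0.08123741  0.1801571 ] [ 0.2  0.3 -1.9]
n 4786 normal tool [ 0.572 -0.003 -0.82 ] tilt to +x deg 34.9 side deg -0.2 plate ctr tool mm [19.5 -1.7 18.9]
force tool [-0.1  0.3  1.9] axial up -1.6
disc in peg frame (est, mm) x 1.1 y -0.6 z 46.8
```

View pics/w13c.png

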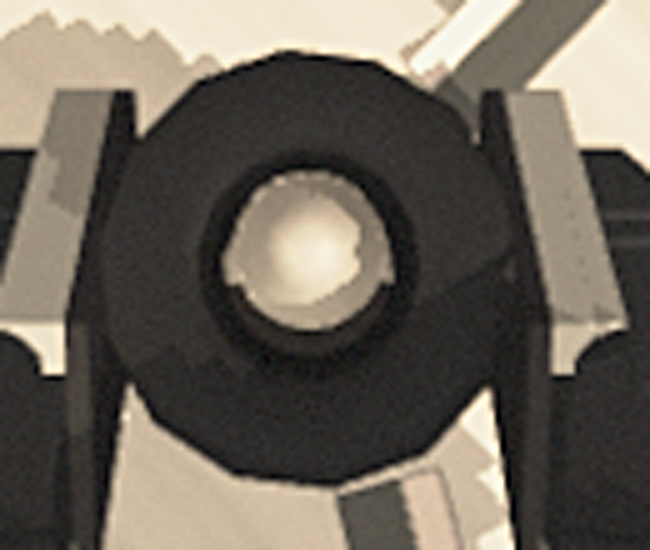

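Emit:
move_arm(steps=[[-0.9,0,2.3,0,20],[-2.1,0,4.5,0,20],[-3.5,0,6.6,0,20],[-4.9,0,8.7,0,20],[-4.9,0,8.7,0,20]])

```text
time: 14.6
tool_pos: [0.5609, -0.0834, 0.1711]
tcp_rot: [0.705, 3.061, -0.0]
wrist_force: [2.3, -0.3, -4.6]
width: 0.354
```

```bash
python3 chk.py 14
```

```text
[ 0.56085082 -0.08339898  0.17107647] [ 2.3 -0.3 -4.6]
n 4751 normal tool [ 0.573 -0.003 -0.82 ] tilt to +x deg 34.9 side deg -0.2 plate ctr tool mm [19.5 -1.8 18.9]
force tool [-2.2  0.7  4.6] axial up -5.0
disc in peg frame (est, mm) x -0.2 y -0.7 z 36.6
```

View pics/w14c.png

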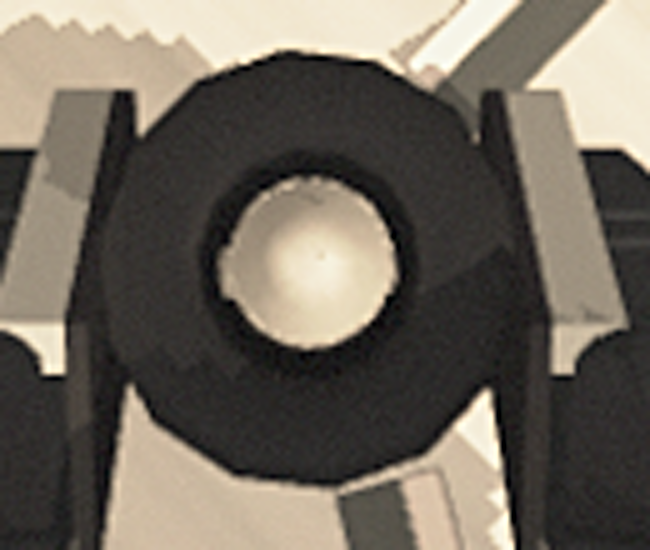

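Emit:
move_arm(steps=[[0,0,0,0,20],[0,0,0,0,20]])

```text
time: 14.85
tool_pos: [0.5605, -0.0832, 0.1715]
tcp_rot: [-0.705, -3.061, 0.0]
wrist_force: [1.0, -0.7, -4.7]
width: 0.357
```

Emit:
move_arm(steps=[[-1.1,0,1.6,0,20],[-2.3,0,3.3,0,20],[-2.3,0,3.3,0,20]])

```text
time: 15.15
tool_pos: [0.5629, -0.0843, 0.1684]
tcp_rot: [0.704, 3.061, -0.0]
wrist_force: [1.8, 0.5, -3.9]
width: 0.354
```

Emit:
move_arm(steps=[[-1.1,0,1.6,0,20],[-2.3,0,3.3,0,20],[-2.3,0,3.3,0,20]])

```text
time: 15.45
tool_pos: [0.5651, -0.0854, 0.165]
tcp_rot: [0.704, 3.061, -0.0]
wrist_force: [1.9, -0.4, -4.2]
width: 0.356
```

```bash
python3 chk.py 15; python3 -c "
from h import *
s=grab('scene','scene15');grab('top','top15')
u,v=proj(s,bot.read_state()['tool_pos']).astype(int)
cv2.imwrite('pics/s15c.png',cv2.resize(s['pixels'][v-50:v+50,u-60:u+60,::-1],None,fx=6,fy=6,interpolation=cv2.INTER_CUBIC))"
```

```text
[ 0.5650964  -0.08538924  0.16497346] [ 1.9 -0.4 -4.2]
n 4760 normal tool [ 0.571 -0.004 -0.821] tilt to +x deg 34.8 side deg -0.3 plate ctr tool mm [19.5 -1.7 18.9]
force tool [-1.9  0.4  4.2] axial up -4.5
disc in peg frame (est, mm) x 0.2 y -0.6 z 28.9
```

View pics/s15c.png

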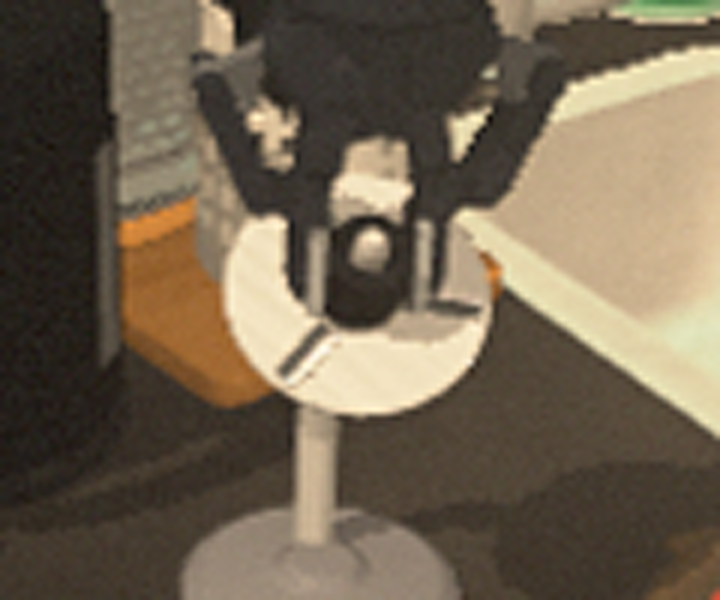

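View pics/w15c.png

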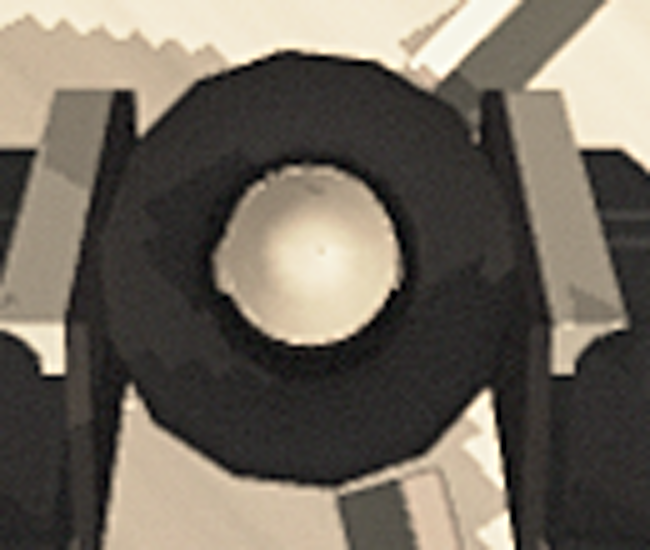

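The disc is on the peg with the wings inside the bore. Its estimated peg z is 29 mm, and tilt and grip are unchanged. Continuing towards the pad.

Emit:
move_arm(steps=[[-1.1,0,1.6,0,20],[-2.3,0,3.3,0,20],[-3.4,0,4.9,0,20],[-4.6,0,6.6,0,20],[-4.6,0,6.6,0,20]])

```text
time: 16.1
tool_pos: [0.5692, -0.0874, 0.1582]
tcp_rot: [0.704, 3.061, -0.0]
wrist_force: [-0.1, -0.8, -5.1]
width: 0.354
```

Emit:
move_arm(steps=[[-0.6,0,0.8,0,20],[-1.1,0,1.6,0,20],[-1.7,0,2.5,0,20],[-2.3,0,3.3,0,20],[-2.3,0,3.3,0,20]])

```text
time: 16.6
tool_pos: [0.5711, -0.0883, 0.1552]
tcp_rot: [0.705, 3.061, -0.0]
wrist_force: [0.6, 0.2, -1.1]
width: 0.354
```

```bash
python3 chk.py 16
```

```text
[ 0.57105834 -0.08826972  0.15520805] [ 0.6  0.2 -1.1]
n 4736 normal tool [ 0.569 -0.003 -0.822] tilt to +x deg 34.7 side deg -0.2 plate ctr tool mm [19.5 -1.8 18.9]
force tool [-0.4  0.5  1.1] axial up -1.1
disc in peg frame (est, mm) x -0.0 y -0.6 z 17.1
```

View pics/w16.png

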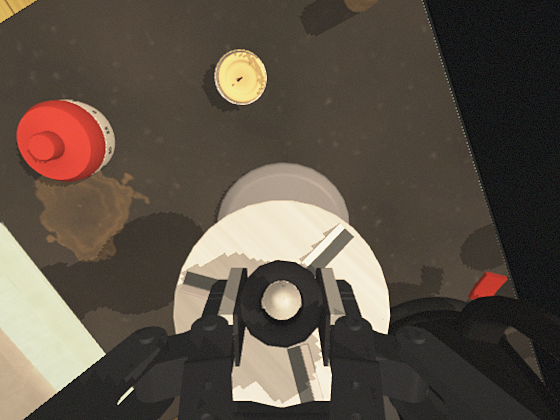

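Emit:
move_arm(steps=[[-0.6,0,0.8,0,20],[-1.1,0,1.6,0,20],[-1.7,0,2.5,0,20],[-1.7,0,2.5,0,20]])

```text
time: 17.05
tool_pos: [0.5727, -0.0891, 0.1527]
tcp_rot: [0.704, 3.061, -0.0]
wrist_force: [0.4, 0.1, -0.9]
width: 0.356
```

Emit:
move_arm(steps=[[-0.6,0,0.8,0,20],[-1.1,0,1.6,0,20],[-1.7,0,2.5,0,20],[-1.7,0,2.5,0,20]])

```text
time: 17.45
tool_pos: [0.5742, -0.0898, 0.1502]
tcp_rot: [0.704, 3.061, -0.0]
wrist_force: [0.8, 0.1, -1.4]
width: 0.356
```

Emit:
move_arm(steps=[[-0.6,0,0.8,0,20],[-1.1,0,1.6,0,20],[-1.1,0,1.6,0,20]])

```text
time: 17.75
tool_pos: [0.5751, -0.0903, 0.1486]
tcp_rot: [0.705, 3.061, -0.0]
wrist_force: [-0.6, 0.8, -3.1]
width: 0.351
```

```bash
python3 chk.py 17
```

```text
[ 0.57511211 -0.09026404  0.14861206] [-0.6  0.8 -3.1]
n 4763 normal tool [ 0.571 -0.003 -0.821] tilt to +x deg 34.8 side deg -0.2 plate ctr tool mm [19.5 -1.8 18.9]
force tool [0.9 0.5 3.1] axial up -2.0
disc in peg frame (est, mm) x -0.1 y -0.6 z 9.1
```

View pics/w17c.png

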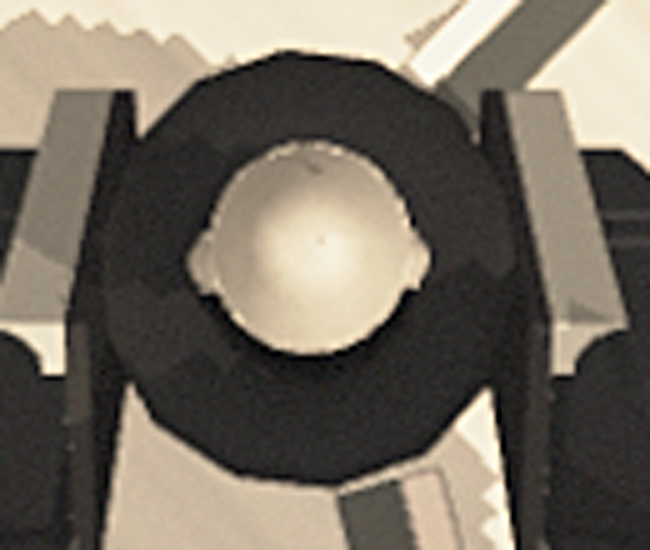

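The wings are starting to show above the hub, at crop left (203,262) and right (415,255). No pad contact yet, with estimated z at 9 mm. Continuing in 1 mm steps.

Emit:
move_arm(steps=[[-0.6,0,0.8,0,20],[-1.1,0,1.6,0,20],[-1.1,0,1.6,0,20]])

```text
time: 18.1
tool_pos: [0.576, -0.0908, 0.147]
tcp_rot: [0.705, 3.062, -0.0]
wrist_force: [0.4, 0.6, -0.5]
width: 0.354
```

Emit:
move_arm(steps=[[-0.6,0,0.8,0,20],[-0.6,0,0.8,0,20]])

```text
time: 18.3
tool_pos: [0.5765, -0.091, 0.1463]
tcp_rot: [-0.705, -3.061, 0.0]
wrist_force: [0.6, 0.1, -0.7]
width: 0.354
```

Emit:
move_arm(steps=[[-0.6,0,0.8,0,20],[-0.6,0,0.8,0,20]])

```text
time: 18.5
tool_pos: [0.5768, -0.091, 0.1459]
tcp_rot: [-0.704, -3.061, -0.0]
wrist_force: [-2.3, -1.0, 1.4]
width: 0.36
```

```bash
python3 chk.py 18
```

```text
[ 0.57680127 -0.09103839  0.14591765] [-2.3 -1.   1.4]
n 4757 normal tool [ 0.572 -0.003 -0.82 ] tilt to +x deg 34.9 side deg -0.2 plate ctr tool mm [19.5 -1.7 18.9]
force tool [ 1.7 -1.9 -1.4] axial up 2.1
disc in peg frame (est, mm) x -0.1 y -0.6 z 5.8
```

View pics/w18c.png

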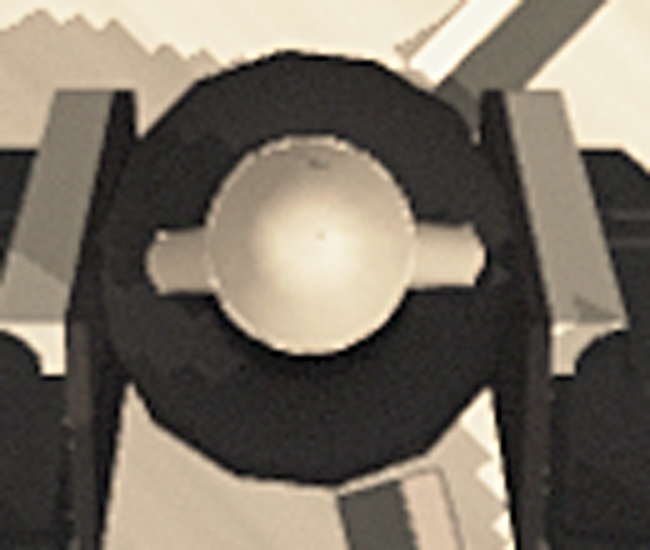

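Both wings have snapped fully out above the hub: crop x runs 147 to 485, about 26 mm across at the hub's scale. Pad contact has just begun at estimated z = 5.8 mm, matching my first estimate. I'll press in one more small step, then release and check.

Emit:
move_arm(steps=[[-0.5,0,0.7,0,20],[-0.5,0,0.7,0,20]])

```text
time: 18.75
tool_pos: [0.5772, -0.0912, 0.1454]
tcp_rot: [-0.704, -3.061, -0.0]
wrist_force: [-4.1, 0.9, 5.1]
width: 0.355
```

Emit:
move_arm(steps=[[-0.5,0,0.7,0,40],[-0.5,0,0.7,0,45],[-0.5,0,0.7,0,55],[-0.5,0,0.7,0,62],[-0.5,0,0.7,0,62],[-0.5,0,0.7,0,62]])

```text
time: 19.35
tool_pos: [0.5785, -0.0916, 0.1442]
tcp_rot: [0.705, 3.061, 0.0]
wrist_force: [0.9, -0.3, -0.1]
width: 0.621
```

```bash
python3 chk.py 19
```

```text
[ 0.5784521  -0.09157386  0.14416124] [ 0.9 -0.3 -0.1]
n 5519 normal tool [ 0.582 -0.017 -0.813] tilt to +x deg 35.6 side deg -1.2 plate ctr tool mm [21.1 -1.4 17.6]
force tool [-0.9  0.1  0.1] axial up -0.6
disc in peg frame (est, mm) x 0.3 y -0.3 z 3.4
```

View pics/w19.png

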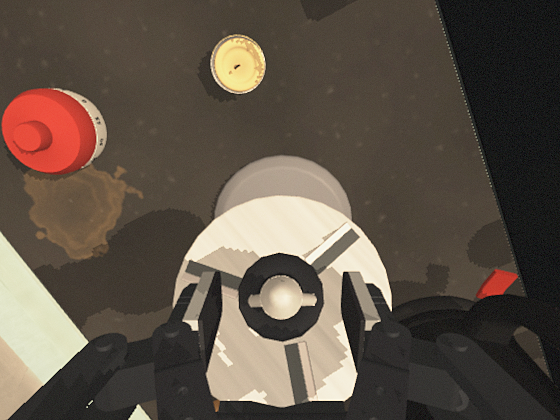

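Released: the fingers are clear of the hub, both wings show over it at (253,300) and (310,300), and the force is about zero. Backing straight up.

Emit:
move_arm(steps=[[0,0,-5,0,62],[0,0,-15,0,62],[0,0,-30,0,62],[0,0,-50,0,62],[0,0,-75,0,62],[0,0,-100,0,62],[0,0,-120,0,62],[0,0,-120,0,62],[0,0,-120,0,62],[0,0,-120,0,62]])

```text
time: 20.4
tool_pos: [0.5772, -0.0914, 0.2631]
tcp_rot: [-0.704, -3.06, 0.0]
wrist_force: [0.2, -0.7, -0.7]
width: 0.619
```

Run:
```python
from h import *
st=bot.read_state(); print(st['tool_pos'],st['wrist_force'].round(1)); c=grab('wrist','w20'); s=grab('scene','scene20'); t=grab('top','top20')
t0=load('top0')
for nm,a in {'salt':(183,264),'sa':(186,179),'sb':(249,176),'cork':(292,265),'tea':(327,260),'timer':(375,266)}.items():
    b0=t0['pixels'][a[1]-12:a[1]+12,a[0]-12:a[0]+12].astype(int); b1=t['pixels'][a[1]-12:a[1]+12,a[0]-12:a[0]+12].astype(int); print(nm,abs(b0-b1).mean().round(1))
P=pts(c); q=P[:, :].reshape(-1,3); g=cv2.cvtColor(c['pixels'],cv2.COLOR_RGB2GRAY).ravel()
O=np.array([.5915,-.0982,.14]); d=q-O; z=d@PZ; r=np.linalg.norm(d-np.outer(z,PZ),axis=1)
k=(r>.022)&(r<.047)&(z>-.01)&(z<.03)&(g>110); p=q[k]
for i in range(4):
    ct=p.mean(0); n=np.linalg.svd(p-ct,full_matrices=False)[2][2]; n*=np.sign(n[2]); p=p[abs((p-ct)@n)<.002]
print('plate top z along peg (mm)',((O-ct)@n/-1*1000).round(1),'angle to peg deg',np.degrees(np.arccos(n@PZ)).round(1),len(p))
u,v=proj(c,[.5700,-.0885,.175]).astype(int); print(u,v)
cv2.imwrite('pics/w20c.png',cv2.resize(c['pixels'][v-60:v+60,u-70:u+70,::-1],None,fx=5,fy=5,interpolation=cv2.INTER_CUBIC))
```

```text
[ 0.57718796 -0.09142578  0.26312628] [ 0.2 -0.7 -0.7]
salt 3.6
sa 3.2
sb 3.3
cork 2.8
tea 21.3
timer 19.2
plate top z along peg (mm) 9.4 angle to peg deg 0.8 7980
281 204
```

View pics/w20c.png

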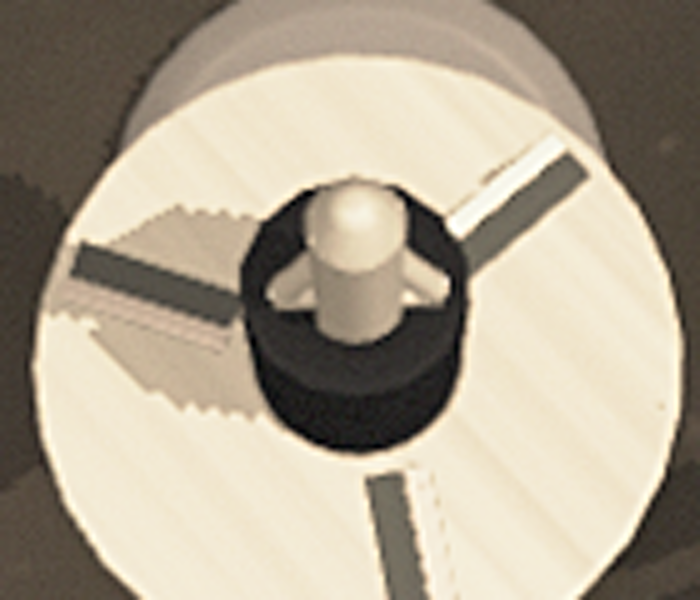

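View pics/scene20.png

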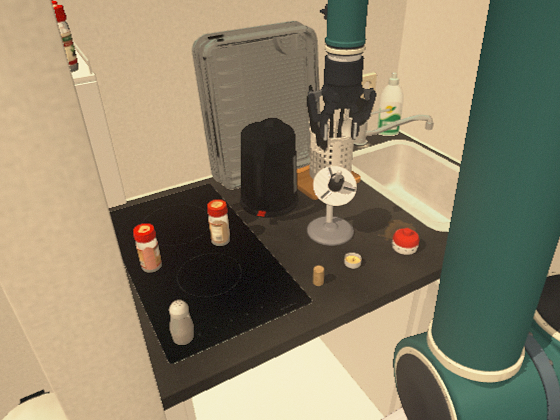

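The disc hangs with its plate top 9.4 mm up the peg, so the underside is at about 5.4 mm, 0.8° from the peg axis. Both wings are out above the hub. In the scene view the tea light (352,260), timer (405,240), cork (318,275), salt and jars are where they started. The top view's differences for the tea light and timer come from the arm blocking it. Handing in.

```bash
python3 -c "
from workcell import bot
print(bot.finish_job())"
```

```text
the job is handed in; nothing more can be done
None
```

The slicing disc is on the peg, down on the rubber pad, with both wings snapped out above the hub and the gripper clear. I handed the job in at about 20.5 s of the 67 s allowed.

**How it went:** The tool can't be tilted. I gripped the hub at 25 N and used the peg's tip to push up the plate's rear side, which pivoted the disc to 35° in the pads. I lined it up by looking through the hub's hole and slid it down the peg in small steps. I stopped when pad contact was felt at about 2 N, pressed one small step more, then released and backed straight up.

**Last checks:**
- **Seat:** the underside is about 5.4 mm from the peg's origin, and the disc is tilted about 0.8° from the peg axis.
- **Wings:** both show fully out above the hub.
- **Forces:** the highest wrist reading was about 13 N, during the tilting. Pressing on the pad gave about 7 N, and the reading was about zero after release. I only read forces at the end of each move call.
- **Bystanders:** all six look unmoved. For the tea light and timer I relied on the scene view, because the arm blocked the top view.

**What didn't fit:** while sliding over the wings, the wrist read a slight downward pull of 3 to 5 N instead of the 2 to 7 N push expected. I couldn't read how far the wings were pushed in, so that step is judged from the images, which showed them inside the bore and later snapping out.

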